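Touch off the fingertips on the disc setter

TASK

Touch off the gripper on the bench rail: rest the fingertips lightly on the wide round disc setter so that its sprung plunger goes down by at least 3 mm, keep it down for about one second, then withdraw by at least a hand's width (100 mm) so that it springs back. Do not touch the square or the small pin setter, and do not move, tip or pick up any of the loose parts standing around.

Things in the scene. Friction and masses are not known exactly. Their poses are not given: they have to be found in the camera images.
- rail: Fixed flat aluminium rail 70 x 270 x 8 mm lying on the bench with three touch-off setters in a row along it, 85 mm apart, in any order. Origin at the centre of its underside, its y axis along the row, x across it.
- disc_setter: Fixed touch-off setter: grey round housing 42 mm across on a 56 x 56 mm dark foot, housing top 45 mm above the foot, with a plunger above it ending in a wide flat round steel disc 44 mm across, 6 mm thick. Origin at the centre of the foot's underside, which sits on the rail (8 mm above the bench); z up. The plunger is on this axis, its top 66 mm above this origin.
- disc_top (a point): Centre of the top face of the disc plunger (a wide flat round steel disc 44 mm across, 6 mm thick), 74 mm above the bench when at rest; moves down with the plunger.
- disc_plunger (a joint): Travel of the disc plunger in m: 0 = fully up (at rest), grows as it is pressed straight down, hard stop at 0.012. Spring: about 0.9 N to start it, 6.3 N at the stop (0.45 N per mm).
- square_setter: Fixed touch-off setter: grey round housing 42 mm across on a 56 x 56 mm dark foot, housing top 45 mm above the foot, with a plunger above it ending in a flat square steel plate 38 x 38 mm, 6 mm thick. Origin at the centre of the foot's underside, which sits on the rail (8 mm above the bench); z up. The plunger is on this axis, its top 66 mm above this origin.
- square_top (a point): Centre of the top face of the square plunger (a flat square steel plate 38 x 38 mm, 6 mm thick), 74 mm above the bench when at rest; moves down with the plunger.
- square_plunger (a joint): Travel of the square plunger in m: 0 = fully up (at rest), grows as it is pressed straight down, hard stop at 0.012. Spring: about 0.9 N to start it, 6.3 N at the stop (0.45 N per mm).
- pin_setter: Fixed touch-off setter: grey round housing 42 mm across on a 56 x 56 mm dark foot, housing top 45 mm above the foot, with a plunger above it ending in a small flat round steel button only 16 mm across, 6 mm thick. Origin at the centre of the foot's underside, which sits on the rail (8 mm above the bench); z up. The plunger is on this axis, its top 66 mm above this origin.
- pin_top (a point): Centre of the top face of the pin plunger (a small flat round steel button only 16 mm across, 6 mm thick), 74 mm above the bench when at rest; moves down with the plunger.
- pin_plunger (a joint): Travel of the pin plunger in m: 0 = fully up (at rest), grows as it is pressed straight down, hard stop at 0.012. Spring: about 0.9 N to start it, 6.3 N at the stop (0.45 N per mm).
- cap_big: Loose bystander, to be left alone: dark blue can capacitor standing upright, 35 mm across, 50 mm tall. Origin at the centre of its underside, z up.
- cap_old: Loose bystander, to be left alone: white can capacitor standing upright, 32 mm across, 75 mm tall. Origin at the centre of its underside, z up.
- relay: Loose bystander, to be left alone: pale plug-in relay, 21 x 28 x 35 mm tall. Origin at the centre of its underside, z up.
- bnc_adapter: Loose bystander, to be left alone: small stepped metal adapter standing on end, 15 mm across, 38 mm tall. Origin at the centre of its underside, z up.
- transformer: Loose bystander, to be left alone: small mains transformer, 56 x 70 x 44 mm tall, past the left (+y) end of the rail, not the one at the back of the bench. Origin at the centre of its underside, z up.

How it is judged:
By the outcome, as a careful person would: the job done as asked, in the order asked, and still so for the second after the job is handed in, with the robot touching nothing.
It also fails if it takes over 29 s, if anything falls off the work surface, if the arm or the gripper's body presses on something with over 40 N, if the wrist force passes 120 N, or if a joint passes its speed limit or range.

ROBOT

A 6-joint arm with a two-finger parallel gripper is mounted at the origin on a cart in front of the work surface, level with it; the furniture and walls round the work are solid. World frame = base frame: x ahead of the robot, y to its left, z up, the work surface at z = 0. Lengths are in m, angles in rad, forces in N, time in s.
With the tool pointing down it reaches from about 0.425 to 0.95 m from the base axis. Payload 3.5 kg.
Tool frame: the origin (TCP) lies at the very end of the fingers, on their centre line; the grasp point (between the pads) lies 19 mm behind it (arm.grip_depth is the distance from the TCP to the grasp point, in m); z points along the fingers, y is the line along which they close (so a half turn about z gives the same grasp; the last joint's range is limited). The gripper opens to 85 mm and grips with 20 to 120 N. Pads are 22 mm wide; open, the fingers measure 114 mm over their backs; the gripper's body (76 mm by 85 mm) begins 54 mm behind the grasp point. The pads swing forward as they close: fully open they stand 13 mm farther back than shut.
Start: joints at [-1.312, 0.286, 1.577, -0, 1.279, -0.15], TCP at [0.268, -0.619, 0.231] pointing down, gripper open.
Joint ranges: [-2.77, 2.77], [-0.9, 2.22], [0.21, 2.48], [-1.53, 4.67], [0.24, 2.81], [-2.84, 2.84]. Speed limits (rad/s): [2.79, 2.79, 3.14, 3.14, 3.14, 3.14].

INTERFACE

Orientations are given as a rotation vector (axis times angle).
In Python, from workcell import arm gives the robot as it stands.
- The arm moves only by the tool move_arm, never from a script. Its argument "rows" is a list of rows, each an object of numbers: "dx", "dy", "dz": the shift along the world's x, y, z each as a share of 0.12 m, from -1 to 1; "spin": the turn about the world's z as a share of 0.5 rad, from -1 to 1; "jaw": the gripper's target within -1 to 1 (fully open at 1, half-way at 0, shut at -1). A call has 1 to 12 rows; each row is the pose to reach, as a shift and turn from the pose commanded when the call began; what a row does not reach only later rows make up. A row lasts 1/8 s, in which the tool goes at most 62.5 mm and 10.7 degrees, less where a joint would pass 70% of its speed; a pose out of reach is approached as far as the arm can. A call with a number of a shift or a turn outside -1 to 1 is refused whole. A call with a gripper value outside its range is refused whole. The fingers move at their own pace and stop on an object; "grip_force" is the grip in N (left out, the last holds). Time passes only in rows, so rows that repeat a pose let the fingers close. It gives the time, the measured TCP pose, the force, the opening and the grip force at its end, in the units of the state.
- arm.observe(): the state, without advancing time (a new reading comes with each control period).
- arm.snapshot(name): name is "scene" or "side" or "wrist"; returns a dict with "image" (480x640x3 uint8, red, green, blue), "fovy" (degrees; the focal length in pixels is half the picture's height over the tangent of half this angle, whatever the lens; pixels are square), "cx", "cy" (the principal point, pixels), "R" (3x3) and "t" (3): a world point X has camera coordinates R X + t. Camera axes: x right, y down, z forward; pixel columns grow to the right and rows downward; lengths in m; the calibration is good to about 2 mm. A picture is of the moment at which its call begins. There is no depth.
- arm.job_done(): hands the job in; it is judged then, once.
The state is a dict: "time_s": time; "qpos": joint angles; "dq": joint speeds; "effort": joint torques, N m; "ee_pos": TCP position; "ee_rot": TCP orientation; "wrist_force": force on the tool from outside, world axes, zero at the start; "moment": the same for the moment, N m; "width": opening from 0.0 (shut) to 1.0 (fully open); "gripper_force": force on a finger pad.
Only numpy, scipy, OpenCV 4.12 (cv2) and the standard library are available. Lean on these libraries where they do the work, as an engineer would, in place of code of your own. Each camera call takes 0.05 s, during which the arm holds its last target. There are 200 camera calls.

## Working session

There is one attempt and no reset: what is moved stays moved. The work goes in short steps, Python scripts to look and compute and a tool call to move; the robot and the scene stay as the last step left them, time stands still between calls to the robot, and variables do not carry over. Pictures are saved under pics/ and viewed, at most 10 in all, crops included, and the job is handed in when it is done.

Besides the shell and the picture viewer there is one more tool, called after "Emit:" in YAML: its name, and indented under it one key for each argument. move_arm: Moves the arm, as the interface text tells. Its arguments: {"type":"object","properties":{"rows":{"type":"array"},"grip_force":{"type":"number"}},"required":["rows"]}

```bash
mkdir -p pics
python3 - <<'E'
from workcell import arm
import cv2,pickle
d={}
for n in("scene","side"):
    s=arm.snapshot(n);d[n]=s;cv2.imwrite(f"pics/{n}0.png",s["image"][:,:,::-1])
pickle.dump(d,open("s0.pkl","wb"))
o=arm.observe();print(o["time_s"],o["ee_pos"],o["ee_rot"],o["width"],o["wrist_force"])
E
```

```text
0.1 [ 0.26819005 -0.61877921  0.230065  ] [-3.07410381e+00 -6.37252808e-01  1.72670726e-04] 0.9997280485231098 [-0.61657049 -0.32754969  0.62902011]
```

View pics/scene0.png

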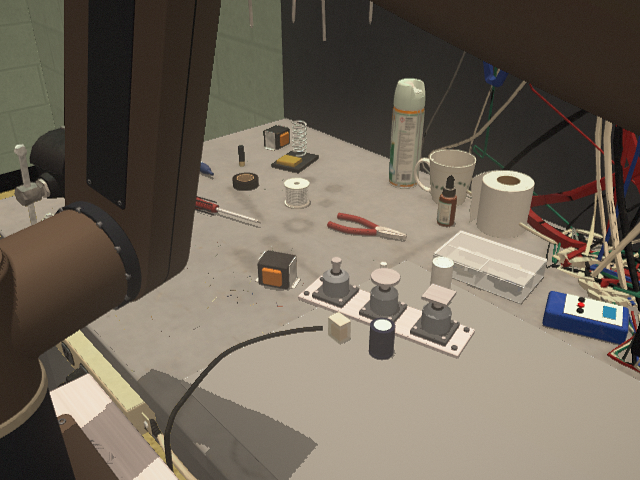

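View pics/side0.png

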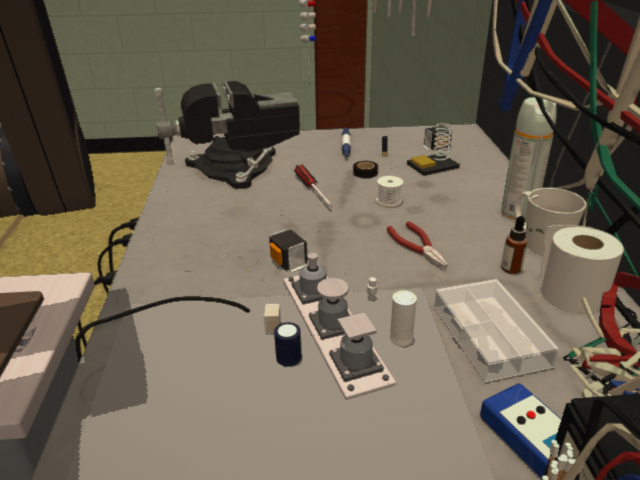

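The disc setter is in the middle of the row, at scene (385,276) and side (333,288). The square is at scene (438,295) and side (357,325), and the pin at scene (337,261) and side (313,257). The blue cap and relay stand on the near side, with the white cap and BNC adapter behind.

```bash
cat > h.py <<'E'
import numpy as np
def ray(s,u,v,z):
    f=240/np.tan(np.radians(s["fovy"])/2); d=s["R"].T@np.array([(u-s["cx"])/f,(v-s["cy"])/f,1]); c=-s["R"].T@s["t"]
    return (c+d*(z-c[2])/d[2])
E
python3 - <<'E'
from h import *; import pickle,cv2
d=pickle.load(open("s0.pkl","rb"))
P=dict(disc=((385,276),(333,288),.074),square=((438,295),(357,325),.074),pin=((337,261),(313,257),.074),
 big=((382,324),(287.5,330),.05),old=((443,262),(404,298),.075),relay=((339,320),(272,311),.035),bnc=((383,264),(372,280),.038),trafo=((277,258),(289,240),.044))
for k,(a,b,z) in P.items(): print(k,ray(d["scene"],*a,z)[:2].round(3),ray(d["side"],*b,z)[:2].round(3))
a=cv2.resize(d["scene"]["image"][240:360,300:480],None,fx=3,fy=3,interpolation=2)
b=cv2.resize(d["side"]["image"][240:400,250:430],None,fx=3,fy=3,interpolation=2)[:360]
cv2.imwrite("pics/crop.png",np.vstack([a[:300],b[:300]])[:,:,::-1])
E
```

```text
disc [ 0.538 -0.024] [ 0.542 -0.028]
square [ 0.558 -0.107] [ 0.565 -0.109]
pin [0.514 0.053] [0.519 0.051]
big [ 0.475 -0.079] [ 0.477 -0.082]
old [ 0.631 -0.058] [ 0.634 -0.061]
relay [ 0.45  -0.019] [ 0.456 -0.022]
bnc [0.603 0.038] [0.607 0.035]
trafo [0.48 0.16] [0.485 0.152]
```

View pics/crop.png

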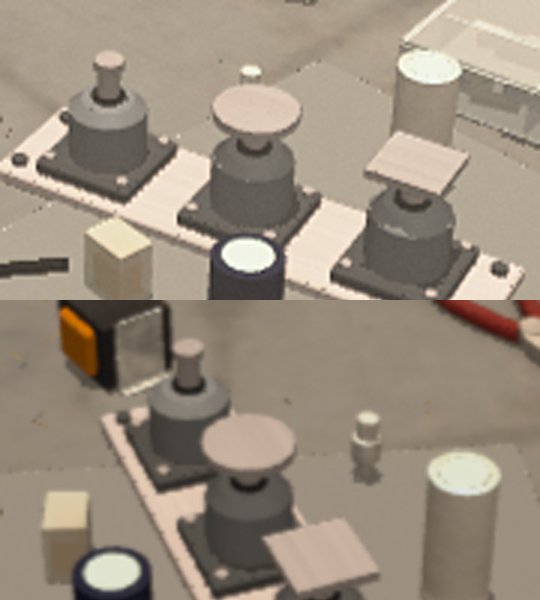

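Both views agree to a few mm: disc at (0.540, -0.026), with the disc to square spacing coming out at 85 mm. Next I shut the jaws and travel at about z = 0.23.

Emit:
move_arm:
  rows:
    - {"dx": 0.15, "dy": 0.33, "dz": 0, "spin": 0, "jaw": -1}
    - {"dx": 0.3, "dy": 0.66, "dz": 0, "spin": 0, "jaw": -1}
    - {"dx": 0.45, "dy": 0.99, "dz": 0, "spin": 0, "jaw": -1}
  grip_force: 20

```text
time_s: 0.48
ee_pos: [0.3225, -0.4991, 0.2306]
ee_rot: [-3.075, -0.637, 0.0]
wrist_force: [0.8, 0.3, 0.4]
width: 0.374
gripper_force: 0.0
```

Emit:
move_arm:
  rows:
    - {"dx": 0.15, "dy": 0.33, "dz": 0, "spin": 0, "jaw": -1}
    - {"dx": 0.3, "dy": 0.66, "dz": 0, "spin": 0, "jaw": -1}
    - {"dx": 0.45, "dy": 0.99, "dz": 0, "spin": 0, "jaw": -1}

```text
time_s: 0.85
ee_pos: [0.3766, -0.3801, 0.2308]
ee_rot: [-3.075, -0.637, 0.0]
wrist_force: [1.2, -0.5, -0.1]
width: 0.002
gripper_force: 0.0
```

Emit:
move_arm:
  rows:
    - {"dx": 0.15, "dy": 0.33, "dz": 0, "spin": 0, "jaw": -1}
    - {"dx": 0.3, "dy": 0.66, "dz": 0, "spin": 0, "jaw": -1}
    - {"dx": 0.45, "dy": 0.99, "dz": 0, "spin": 0, "jaw": -1}

```text
time_s: 1.23
ee_pos: [0.4305, -0.2614, 0.2309]
ee_rot: [-3.076, -0.637, 0.0]
wrist_force: [0.6, -0.3, 0.4]
width: 0.001
gripper_force: 0.0
```

Emit:
move_arm:
  rows:
    - {"dx": 0.15, "dy": 0.33, "dz": 0, "spin": 0, "jaw": -1}
    - {"dx": 0.3, "dy": 0.66, "dz": 0, "spin": 0, "jaw": -1}
    - {"dx": 0.45, "dy": 0.99, "dz": 0, "spin": 0, "jaw": -1}
    - {"dx": 0.45, "dy": 0.99, "dz": 0, "spin": 0, "jaw": -1}

```text
time_s: 1.72
ee_pos: [0.4847, -0.1418, 0.2308]
ee_rot: [-3.074, -0.644, 0.001]
wrist_force: [0.4, 0.3, -0.4]
width: -0.0
gripper_force: 0.0
```

Emit:
move_arm:
  rows:
    - {"dx": 0.15, "dy": 0.32, "dz": 0, "spin": 0, "jaw": -1}
    - {"dx": 0.3, "dy": 0.64, "dz": 0, "spin": 0, "jaw": -1}
    - {"dx": 0.46, "dy": 0.965, "dz": -0.2, "spin": 0, "jaw": -1}
    - {"dx": 0.46, "dy": 0.965, "dz": -0.6, "spin": 0, "jaw": -1}
    - {"dx": 0.46, "dy": 0.965, "dz": -1, "spin": 0, "jaw": -1}
    - {"dx": 0.46, "dy": 0.965, "dz": -1, "spin": 0, "jaw": -1}

```text
time_s: 2.48
ee_pos: [0.5358, -0.0283, 0.1067]
ee_rot: [-3.072, -0.636, 0.015]
wrist_force: [0.4, -0.5, 0.2]
width: 0.002
gripper_force: 0.0
```

Run:
```python
from workcell import arm
import cv2,numpy as np
w=arm.snapshot("wrist");a=arm.snapshot("scene");b=arm.snapshot("side")
c=[cv2.resize(x,(400,300)) for x in(w["image"],a["image"][200:350,280:480],b["image"][200:350,230:430])]
c.append(c[0]*0)
cv2.imwrite("pics/near.png",np.vstack([np.hstack(c[:2]),np.hstack(c[2:])])[:,:,::-1])
o=arm.observe();print(o["ee_pos"],o["time_s"])
for s in(w,a,b):
    f=240/np.tan(np.radians(s["fovy"])/2)
    for p in(o["ee_pos"],[.540,-.026,.074]):
        q=s["R"]@np.array(p)+s["t"];print((f*q[:2]/q[2]+[s["cx"],s["cy"]]).round(1))
```

```text
[ 0.54094779 -0.02937779  0.11350206] 2.625
[324.6 326.5]
[316.4 282.7]
[390.4 253.9]
[386.7 276. ]
[332.2 264.7]
[331.4 287.1]
```

View pics/near.png

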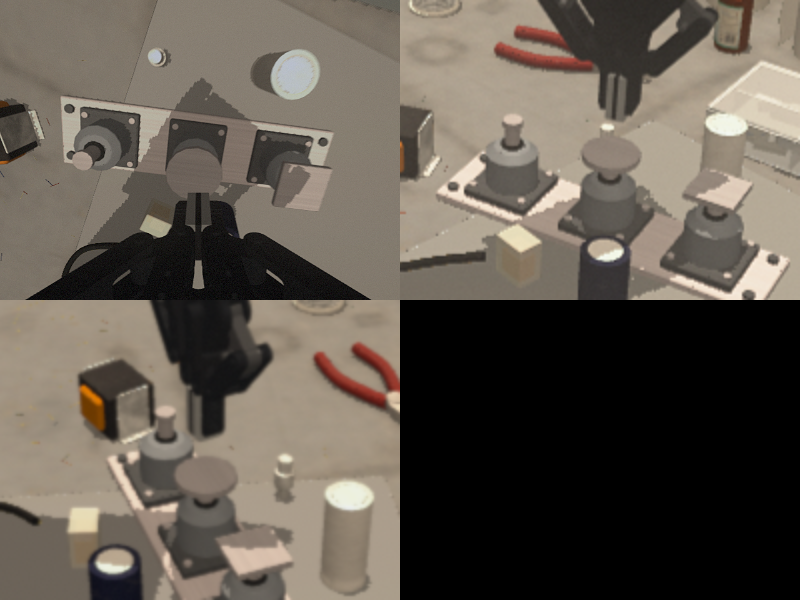

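The fingertips are shut and over the disc in all three views. The wrist picture puts the disc 2–3 mm further towards +y, so I correct that slightly and then press gently, aiming for about 6 mm.

Emit:
move_arm:
  rows:
    - {"dx": 0.01, "dy": 0.02, "dz": -0.1, "spin": 0, "jaw": -1}
    - {"dx": 0.01, "dy": 0.02, "dz": -0.2, "spin": 0, "jaw": -1}
    - {"dx": 0.01, "dy": 0.02, "dz": -0.26, "spin": 0, "jaw": -1}
    - {"dx": 0.01, "dy": 0.02, "dz": -0.29, "spin": 0, "jaw": -1}
    - {"dx": 0.01, "dy": 0.02, "dz": -0.32, "spin": 0, "jaw": -1}
    - {"dx": 0.01, "dy": 0.02, "dz": -0.35, "spin": 0, "jaw": -1}
    - {"dx": 0.01, "dy": 0.02, "dz": -0.36, "spin": 0, "jaw": -1}
    - {"dx": 0.01, "dy": 0.02, "dz": -0.36, "spin": 0, "jaw": -1}

```text
time_s: 3.62
ee_pos: [0.5407, -0.0259, 0.0684]
ee_rot: [-3.076, -0.638, 0.0]
wrist_force: [-2.1, 0.5, 4.0]
width: -0.001
gripper_force: 1.6
```

At z = 0.0684 the plunger should be down about 5.6 mm. The 4 N reading is consistent with the roughly 3.4 N expected from the spring. I hold here for about a second.

Emit:
move_arm:
  rows:
    - {"dx": 0, "dy": 0, "dz": 0, "spin": 0, "jaw": -1}
    - {"dx": 0, "dy": 0, "dz": 0, "spin": 0, "jaw": -1}
    - {"dx": 0, "dy": 0, "dz": 0, "spin": 0, "jaw": -1}
    - {"dx": 0, "dy": 0, "dz": 0, "spin": 0, "jaw": -1}
    - {"dx": 0, "dy": 0, "dz": 0, "spin": 0, "jaw": -1}
    - {"dx": 0, "dy": 0, "dz": 0, "spin": 0, "jaw": -1}

```text
time_s: 4.38
ee_pos: [0.5407, -0.0259, 0.0681]
ee_rot: [-3.076, -0.638, -0.0]
wrist_force: [-2.3, 0.5, 3.8]
width: 0.0
gripper_force: 1.6
```

Run:
```python
from workcell import arm
import cv2,numpy as np
a=arm.snapshot("scene");b=arm.snapshot("side")
c=[cv2.resize(x,(400,300)) for x in(a["image"][200:350,280:480],b["image"][200:350,230:430])]
cv2.imwrite("pics/press.png",np.hstack(c)[:,:,::-1])
o=arm.observe();print(o["ee_pos"],o["time_s"],o["wrist_force"])
```

```text
[ 0.54073603 -0.02594521  0.06811537] 4.475 [-2.01423866  0.51867422  3.02970291]
```

View pics/press.png

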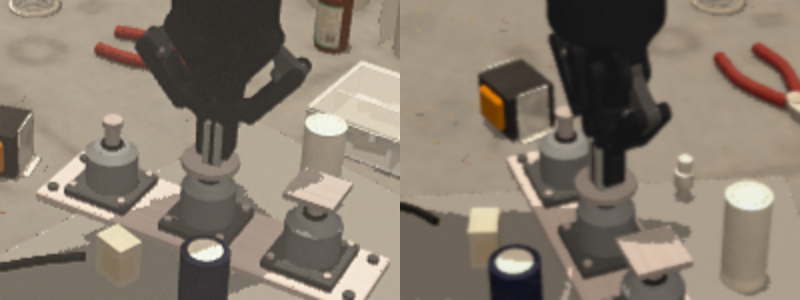

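Both views show the disc pressed down, with the fingertips inside its rim and the neighbouring parts clear. It has been down for about 1.1 s, so I withdraw straight up.

Emit:
move_arm:
  rows:
    - {"dx": 0, "dy": 0, "dz": 0.06, "spin": 0, "jaw": -1}
    - {"dx": 0, "dy": 0, "dz": 0.2, "spin": 0, "jaw": -1}
    - {"dx": 0, "dy": 0, "dz": 0.5, "spin": 0, "jaw": -1}
    - {"dx": 0, "dy": 0, "dz": 0.8, "spin": 0, "jaw": -1}
    - {"dx": 0, "dy": 0, "dz": 1, "spin": 0, "jaw": -1}

```text
time_s: 5.1
ee_pos: [0.5418, -0.0262, 0.1914]
ee_rot: [3.074, 0.637, 0.006]
wrist_force: [0.3, -0.2, 0.1]
width: -0.001
gripper_force: 0.0
```

Emit:
move_arm:
  rows:
    - {"dx": 0, "dy": 0, "dz": 0.25, "spin": 0, "jaw": -1}
    - {"dx": 0, "dy": 0, "dz": 0.4, "spin": 0, "jaw": -1}
    - {"dx": 0, "dy": 0, "dz": 0.4, "spin": 0, "jaw": -1}
    - {"dx": 0, "dy": 0, "dz": 0.4, "spin": 0, "jaw": -1}

```text
time_s: 5.6
ee_pos: [0.5401, -0.0258, 0.2349]
ee_rot: [-3.075, -0.637, 0.003]
wrist_force: [0.7, -0.1, -0.6]
width: 0.002
gripper_force: 0.0
```

Run:
```python
from workcell import arm
import cv2,numpy as np
a=arm.snapshot("scene");b=arm.snapshot("side")
c=[cv2.resize(x,(400,300)) for x in(a["image"][200:350,280:480],b["image"][200:350,230:430])]
cv2.imwrite("pics/end.png",np.hstack(c)[:,:,::-1])
o=arm.observe();print(o["ee_pos"],o["time_s"],o["wrist_force"])
```

```text
[ 0.53992831 -0.02577572  0.23434752] 5.7 [-0.19229983  0.63239845 -0.28687181]
```

View pics/end.png

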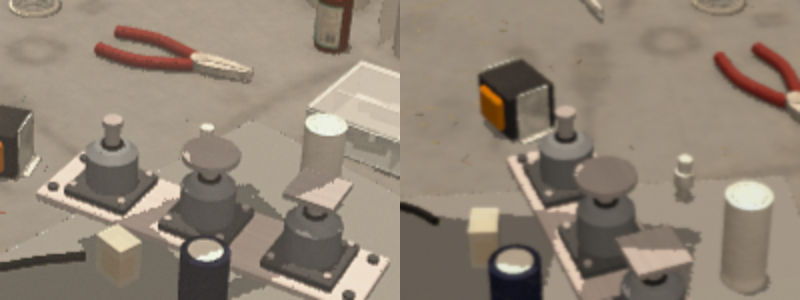

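The disc has sprung back up, at crop positions (211,155) and (606,178). Nothing else has moved, and the gripper is 160 mm above the disc.

```bash
python3 -c "
from workcell import arm
print(arm.job_done())"
```

```text
the job is handed in; nothing more can be done
None
```

The job is done and handed in: the fingertips pressed the disc setter down about 6 mm with 3–4 N for about 1.1 s, then withdrew to 160 mm above it; the disc sprang back and nothing else was touched or moved.

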